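Set the exam countdown on the dorm desk

ROBOT

A 6-joint arm with a two-finger parallel gripper is mounted at the origin on the work surface. World frame = base frame: x ahead of the robot, y to its left, z up, the work surface at z = 0. Lengths are in m, angles in rad, forces in N, time in s.
With the tool pointing down it reaches from about 0.275 to 0.825 m from the base axis. Payload 4.9 kg.
Tool frame: the origin (TCP) lies at the very end of the fingers, on their centre line; the grasp point (between the pads) lies 19 mm behind it; z points along the fingers, y is the line along which they close (so a half turn about z gives the same grasp; the last joint's range is limited). The gripper opens to 85 mm and grips with 20 to 120 N. Pads are 22 mm wide; open, the fingers measure 114 mm over their backs; the gripper's body (76 mm by 85 mm) begins 54 mm behind the grasp point. The pads swing forward as they close: fully open they stand 13 mm farther back than shut.
Start: joints at [-1.395, 0.326, -0.193, 1.052, 0, 1.437], TCP at [0.168, -0.524, 0.231] pointing down, gripper open.
Joint ranges: [-2.65, 2.65], [-0.97, 1.79], [-1.3, 1.35], [-1.93, 2.1], [-1.47, 1.37], [-3.14, 3.14]. Speed limits (rad/s): [2.57, 2.57, 3.14, 3.14, 3.14, 3.14].

INTERFACE

Orientations are given as a rotation vector (axis times angle).
In Python, from workcell import r, viewer, cut_out gives the robot as it stands. The module is installed in compiled form; this text tells all that it offers.
- The arm moves only by the tool move_arm, never from a script. Its argument "moves" is a list of rows, each a list of 5 numbers: the shift along the tool's x, y, z as a fraction of full scale, then the turn about the tool's z as a fraction of full scale, then the opening, from -1 (shut) to 1 (fully open). In form: [[tx, ty, tz, turn, grip], ...]. A call has 1 to 5 rows; each row shifts and turns the commanded pose from where the row before left it, along the tool's axes as they then stand; what a row does not reach is not made up. Full scale, the value 1, is 0.25 m for a shift and 90 degrees for a turn. A row lasts 1/8 s, in which the tool goes at most 62.5 mm and 10.7 degrees, less where a joint would pass 70% of its speed; a pose out of reach is approached as far as the arm can. A call with a number of a shift or a turn outside -1 to 1 is refused whole. A call with a gripper value outside its range is refused whole. The fingers move at their own pace and stop on an object; "grip_force" is the grip in N (left out, the last holds). Time passes only in rows, so rows that do not move let the fingers close. It gives the time, the measured TCP pose, the force, the opening and the grip force at its end, in the units of the state.
- r.observe(): the state, without advancing time (a new reading comes with each control period).
- viewer.capture(name): name is "scene" or "top"; returns a dict with "pixels" (480x640x3 uint8, blue, green, red), "intrinsics" (3x3 intrinsics, pixels), "R" (3x3) and "t" (3): a world point X has camera coordinates R X + t. Camera axes: x right, y down, z forward; pixel columns grow to the right and rows downward; lengths in m; the calibration is good to about 2 mm. A picture is of the moment at which its call begins. There is no depth.
- r.job_done(): hands the job in; it is judged then, once.
Trained networks look in the newest picture that a camera, given by its name, has taken for a name from the list of things; names that differ only in an ending like _2 or _b are one class to them, and where a whole thing is asked for, a point or a joint stands for the part that bears it (a point fixed in the world has none). Each returns a list of dicts, best first, with "confidence" (0 to 1); they miss things now and then, are a little off and sometimes report something else, mostly with a low value. They report only what shows in the picture. A call takes as long as a camera call. They do not tell look-alikes from the thing itself.
- cut_out(camera, thing): "mask" (480x640 bool, what is visible of it) and "bbox" ([left, top, right, bottom] in pixels, round what is visible of it).
The state is a dict: "time_s": time; "joint_pos": joint angles; "joint_velocities": joint speeds; "joint_torque": joint torques, N m; "ee_pos": TCP position; "orientation": TCP orientation; "contact_force": force on the tool from outside, world axes, zero at the start; "ft_torque": the same for the moment, N m; "width": opening from 0.0 (shut) to 1.0 (fully open); "grasp_force": force on a finger pad.
Only numpy, scipy, OpenCV 4.12 (cv2) and the standard library are available. Lean on these libraries where they do the work, as an engineer would, in place of code of your own. Each camera call takes 0.05 s, during which the arm holds its last target. There are 200 camera calls.

TASK

There are four weeks and two days left until the exam: on the two-wheel countdown counter, roll the wide left wheel (weeks) until the face with four dots is squarely on top, and the narrower right wheel (days) until the face with two dots is squarely on top. Left and right are as seen from the robot. Do not touch the single-wheel counter nearby, which counts cups of water.

Things in the scene. Friction and masses are not known exactly. Their poses are not given: they have to be found in the camera images.
- exam_counter: Two-wheel counter fixed to the desk: white base 120 x 150 x 8 mm; 8 mm cheeks at y = -67, -7, 67 mm, 76 mm high, carry two wooden wheels on a level axle along y at x = 0, z = 60 mm. Origin: centre of base's underside; x away from the robot at yaw 0, y left, z up. Wheels: core radius 34 mm, six full-width ribs 60 degrees apart, 8 mm thick, out to radius 48 mm; faces between have 1-6 dots.
- weeks_wheel (a joint): Wide left wheel, 50 mm wide, middle at y = +32 mm of the counter. Value in rad, grows as its top rolls to the counter's +x: one dot squarely on top at 0, two at 1.047, three 2.094, four 3.142, five 4.189, six 5.236; stops at -0.5 and 5.7. Then the face's two ribs lean 30 degrees either side of upright. Light drag (0.06 N m), no clicks, stays where left; push a rib with shut fingers.
- days_wheel (a joint): Narrower right wheel of the two-wheel counter: 36 mm wide, its middle at y = -39 mm of the counter, on the same axle. Otherwise made, and read, exactly like the weeks wheel: 0 with one dot squarely on top, 1.047 with two, and so on, growing as its top rolls to the counter's +x.
- cup_counter: Single-wheel counter, to be left alone: white base 120 x 75 x 8 mm fixed to the desk, two cheeks and one wooden dotted wheel of the same make, 46 mm wide; 108 mm high over the ribs. Origin: centre of the base's underside, on the desk; axes like the other counter's.
Things that resemble listed ones, but are neither listed nor needed, are in the scene too. What is shaped like the exam_counter but green is not meant.

How it is judged:
At the end, for the whole second after the job is handed in: The weeks wheel rests with its four-dot face on top (joint 3.142) and the days wheel with its two-dot face on top (joint 1.047), each within 0.22 rad (12.6 degrees) (value of joint weeks_wheel between 2.922 and 3.362 rad and value of joint days_wheel between 0.827 and 1.267 rad and velocity of joint weeks_wheel between -0.05 and 0.05 rad/s and velocity of joint days_wheel between -0.05 and 0.05 rad/s); the robot touches nothing.
It fails at once if the single-wheel counter is touched (contact force between any of the fingers, the arm and cup_counter above 1 N).
It also fails if it takes over 45 s, if anything falls off the work surface, if the arm or the gripper's body presses on something with over 40 N, if the wrist force passes 120 N, or if a joint passes its speed limit or range.

## Working session

There is one attempt and no reset: what is moved stays moved. The work goes in short steps, Python scripts to look and compute and a tool call to move; the robot and the scene stay as the last step left them, time stands still between calls to the robot, and variables do not carry over. Pictures are saved under pics/ and viewed, at most 10 in all, crops included, and the job is handed in when it is done.

Besides the shell and the picture viewer there is one more tool, called as a command line: name --pt "numbers of a row" for each row, then --argument value for the rest. move_arm: Moves the arm, as the interface text tells. Its arguments: {"type":"object","properties":{"moves":{"type":"array","items":{"type":"array","items":{"type":"number"}}},"grip_force":{"type":"number"}},"required":["moves"]}

```bash
mkdir -p pics; python3 - <<'E'
from workcell import r, viewer, cut_out
import cv2,numpy as np
ims=[]
for c in("scene","top"):
    d=viewer.capture(c); cv2.imwrite(f"pics/{c}0.png",d["pixels"])
    np.savez(f"{c}.npz",K=d["intrinsics"],R=d["R"],t=d["t"])
    print(c,d["intrinsics"].round(1).tolist(),d["R"].round(3).tolist(),d["t"].round(3).tolist())
    for th in("exam_counter","cup_counter","weeks_wheel","days_wheel"):
        print(th,[(np.round(x["bbox"]).tolist(),round(x["confidence"],2)) for x in cut_out(c,th)])
o=r.observe();print(o["time_s"],o["ee_pos"],o["orientation"],o["width"])
E
```

```text
scene [[471.8, 0.0, 325.9], [0.0, 471.8, 238.6], [0.0, 0.0, 1.0]] [[-0.054, 0.998, 0.016], [0.818, 0.053, -0.573], [-0.573, -0.018, -0.819]] [0.055, -0.438, 1.142]
exam_counter [([285.0, 220.0, 393.0, 327.0], 0.85), ([413.0, 206.0, 525.0, 296.0], 0.7)]
cup_counter [([205.0, 174.0, 265.0, 252.0], 0.62)]
weeks_wheel [([329.0, 219.0, 388.0, 285.0], 0.72), ([474.0, 210.0, 522.0, 271.0], 0.64)]
days_wheel [([430.0, 215.0, 475.0, 275.0], 0.88), ([294.0, 242.0, 343.0, 304.0], 0.58)]
top [[542.6, 0.0, 319.4], [0.0, 542.6, 237.4], [0.0, 0.0, 1.0]] [[-0.009, -1.0, 0.03], [-0.994, 0.006, -0.113], [0.113, -0.031, -0.993]] [-0.022, 0.585, 0.97]
exam_counter [([142.0, 209.0, 234.0, 293.0], 0.75), ([257.0, 178.0, 354.0, 270.0], 0.65)]
cup_counter [([383.0, 240.0, 436.0, 305.0], 0.58)]
weeks_wheel [([267.0, 200.0, 320.0, 258.0], 0.8), ([144.0, 224.0, 191.0, 281.0], 0.77)]
days_wheel [([188.0, 212.0, 226.0, 271.0], 0.68)]
0.5 [ 0.16769043 -0.5238008   0.23124821] [-3.10391343e+00 -4.84693347e-01 -5.98564866e-06] 0.9974911081012947
```

View pics/scene0.png

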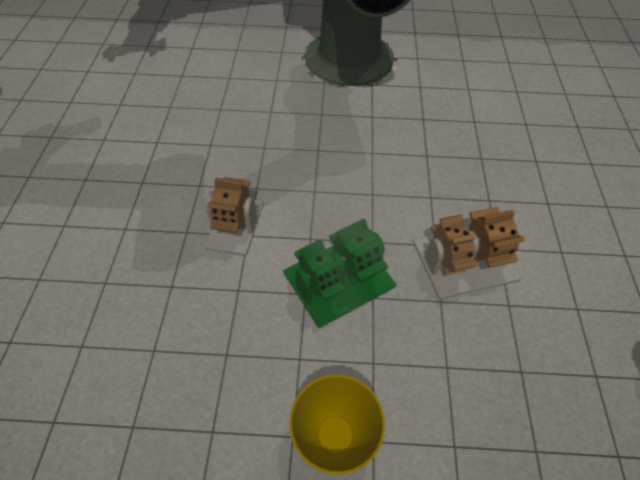

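View pics/top0.png

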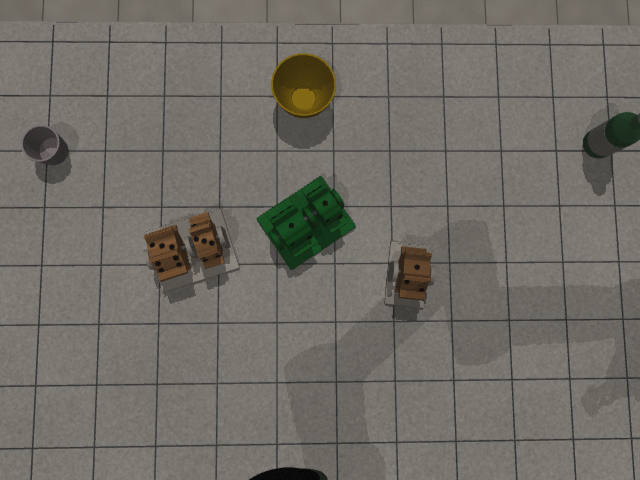

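The candidates are a wooden two-wheel counter on a white base (top view 190,250; scene 470,250), a green two-wheel counter (top 305,222; scene 340,270), which is the decoy, and the wooden single-wheel cup counter (top 410,275; scene 232,212), which must not be touched. By the description, the first is the exam counter. I'll check it in a close crop.

```bash
python3 - <<'E'
import cv2
a=cv2.imread("pics/top0.png")[200:300,130:260]; b=cv2.imread("pics/scene0.png")[200:300,405:535]
for n,i in(("a",a),("b",b)): cv2.imwrite(f"pics/crop_{n}.png",cv2.resize(i,None,fx=6,fy=6,interpolation=cv2.INTER_CUBIC))
E
```

```text
(no output)
```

View pics/crop_a.png

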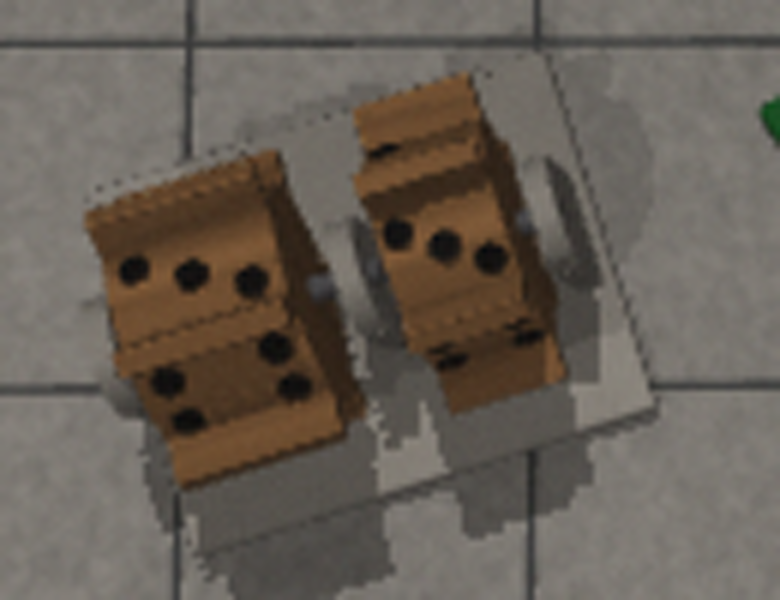

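View pics/crop_b.png

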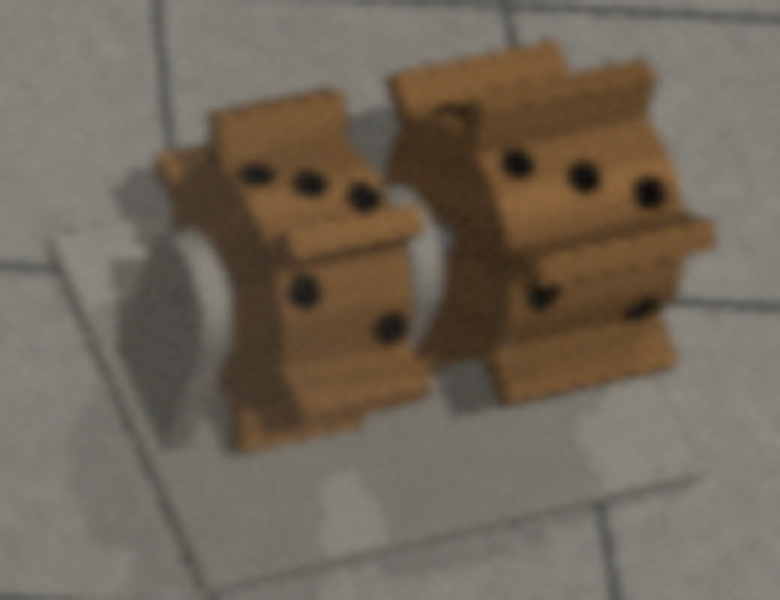

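The crops confirm a white base with a wide left and a narrow right wooden wheel. Weeks is between 3 (far side) and 4 (near side), and days has 3 near the top. I'll fit the pose and both angles.

```bash
cat >fit.py <<'E'
import numpy as np
from scipy.optimize import least_squares
C={c:np.load(c+".npz") for c in("top","scene")}
OFF={"top":(130,200),"scene":(405,200)}
def proj(c,X):
    d=C[c];p=d["K"]@(d["R"]@X+d["t"]);return p[:2]/p[2]
def world(P,p):
    c,s=np.cos(p[2]),np.sin(p[2]);return np.array([p[0]+c*P[0]-s*P[1],p[1]+s*P[0]+c*P[1],P[2]])
def face(y,th,k,rad=.034):
    f=th-(k-1)*np.pi/3;return np.array([rad*np.sin(f),y,.06+rad*np.cos(f)])
def corner(a,b):return lambda p:np.array([a*.06,b*.075,.008])
def W(k):return lambda p:face(.032,p[3],k)
def D(k):return lambda p:face(-.039,p[4],k)
def solve(obs,p0,fixed=None):
    def f(q):
        p=q if fixed is None else np.r_[fixed,q]
        return np.concatenate([proj(c,world(m(p),p))-(np.array(u)/6+OFF[c]) for c,m,u in obs])
    s=least_squares(f,p0 if fixed is None else p0[3:],loss="soft_l1");return s.x,s.fun.reshape(-1,2)
E
python3 - <<'E'
from fit import *
obs=[("top",corner(1,-1),(548,55)),("top",corner(-1,-1),(655,408)),("top",corner(-1,1),(205,555)),("top",corner(1,1),(90,195)),
("scene",corner(-1,-1),(55,240)),("scene",corner(1,-1),(205,590)),("scene",corner(1,1),(700,478)),
("top",W(3),(192,275)),("scene",W(3),(584,177)),("top",W(4),(232,384)),
("top",D(3),(444,245)),("scene",D(3),(310,183)),("scene",D(2),(347,310))]
p,res=solve(obs,np.array([.5,.25,.3,2.5,2.1]))
print(p.round(4),res.round(1).tolist())
from scipy.spatial.transform import Rotation as Ro
print(Ro.from_rotvec([-3.10391343e+00,-4.84693347e-01,0]).as_matrix().round(3))
E
```

```text
[0.5668 0.2142 0.3166 2.3843 1.9532] [[-1.7, -2.2], [-0.2, -1.1], [-2.4, 0.1], [-1.8, -0.7], [-2.5, -1.3], [-0.7, -0.7], [0.2, -2.2], [-0.6, -0.4], [-1.6, -0.4], [-0.5, -0.1], [-0.6, -0.6], [-1.4, 0.0], [-1.1, -0.2]]
[[ 0.952  0.305 -0.   ]
 [ 0.305 -0.952  0.   ]
 [ 0.    -0.    -1.   ]]
```

Plan: the tool x axis is already along the counter's +x, so no turn is needed. With shut fingers at TCP z≈0.098, I'll push the weeks rib +0.757 rad, then the days rib -0.906 rad.

move_arm --pt "0.15 -0.16 0 0 -1" --pt "0.15 -0.16 0 0 -1" --pt "0.15 -0.16 0 0 -1" --pt "0.15 -0.16 0 0 -1" --pt "0.15 -0.16 0 0 -1" --grip_force 30

```text
time_s: 1.12
ee_pos: [0.2858, -0.2747, 0.2315]
orientation: [3.103, 0.484, 0.001]
contact_force: [0.8, -0.3, 0.2]
width: 0.002
grasp_force: 0.0
```

move_arm --pt "0.15 -0.16 0 0 -1" --pt "0.15 -0.16 0 0 -1" --pt "0.15 -0.16 0 0 -1" --pt "0.15 -0.16 0 0 -1" --pt "0.15 -0.16 0 0 -1"

```text
time_s: 1.75
ee_pos: [0.4036, -0.0269, 0.2317]
orientation: [3.103, 0.485, 0.002]
contact_force: [0.1, -0.8, 0.5]
width: 0.001
grasp_force: 0.0
```

move_arm --pt "0.15 -0.16 0 0 -1" --pt "0.15 -0.16 0 0 -1" --pt "0.15 -0.16 0 0 -1" --pt "0.1 -0.1 0 0 -1" --pt "0 0 0 0 -1"

```text
time_s: 2.38
ee_pos: [0.4904, 0.1534, 0.2311]
orientation: [-3.103, -0.49, -0.001]
contact_force: [0.2, 0.1, 0.1]
width: 0.001
grasp_force: 0.0
```

```bash
cat >where.py <<'E'
from workcell import r
import numpy as np
from scipy.spatial.transform import Rotation as Ro
o=r.observe();R=Ro.from_rotvec(o["orientation"]).as_matrix()
d=np.array(o["ee_pos"])-[.5668,.2142,0];c,s=np.cos(.3166),np.sin(.3166)
print(o["time_s"],"counter frame mm",np.round([1e3*(c*d[0]+s*d[1]),1e3*(-s*d[0]+c*d[1]),1e3*d[2]],1),"yaw",np.arctan2(R[1,0],R[0,0]).round(4),"w",round(o["width"],3),"F",np.round(o["contact_force"],1))
E
python3 where.py
```

```text
2.375 counter frame mm [-91.5 -34.  231.1] yaw 0.3133 w 0.001 F [0.2 0.1 0.1]
```

move_arm --pt "0.1 -0.132 0 0 -1" --pt "0.1 -0.132 0 0 -1" --pt "0 0 0.1 0 -1" --pt "0 0 0.1 0 -1" --pt "0 0 0 0 -1"

```text
time_s: 3.0
ee_pos: [0.5153, 0.2282, 0.1796]
orientation: [3.103, 0.483, -0.007]
contact_force: [-0.2, -0.4, 0.2]
width: -0.0
grasp_force: 0.0
```

```bash
python3 where.py
```

```text
3.0 counter frame mm [-44.6  29.3 179.6] yaw 0.3089 w -0.0 F [-0.2 -0.4  0.2]
```

move_arm --pt "0 0 0.12 0 -1" --pt "0 0 0.12 0 -1" --pt "0 0 0.086 0 -1" --pt "0 0 0 0 -1"

```text
time_s: 3.5
ee_pos: [0.5164, 0.2287, 0.0995]
orientation: [3.104, 0.483, -0.003]
contact_force: [0.3, -0.0, 0.9]
width: 0.002
grasp_force: 0.0
```

move_arm --pt "0.05 0 0 0 -1" --pt "0.05 0 0 0 -1" --pt "0.05 0 0 0 -1" --pt "0.036 0 0 0 -1" --pt "0 0 0 0 -1"

```text
time_s: 4.12
ee_pos: [0.5624, 0.2441, 0.0996]
orientation: [-3.104, -0.485, -0.001]
contact_force: [0.4, 0.5, 0.1]
width: -0.003
grasp_force: 0.0
```

```bash
python3 where.py; python3 - <<'E'
from workcell import viewer
import cv2
i=viewer.capture("scene")["pixels"]; cv2.imwrite("pics/c1.png",cv2.resize(i[190:300,405:535],None,fx=5,fy=5,interpolation=cv2.INTER_CUBIC))
E
```

```text
4.125 counter frame mm [ 5.1 29.8 99.6] yaw 0.3099 w -0.003 F [0.4 0.5 0.1]
```

View pics/c1.png

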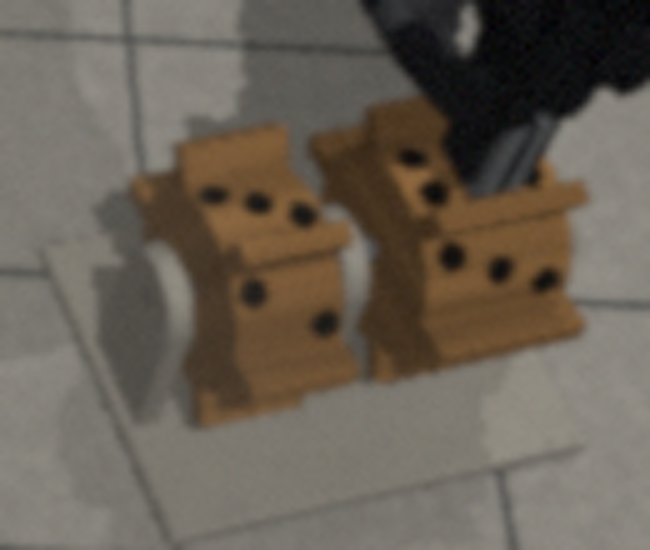

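The finger sits in the gap and the weeks four-dot face is near the top. In the crop, the weeks three-dot face centre is at (501,269) and days at (259,202). Next I lift and go to the days wheel.

move_arm --pt "-0.012 0 0 0 -1" --pt "0 0 -0.12 0 -1" --pt "0 0 -0.12 0 -1" --pt "0.08 0.138 0 0 -1" --pt "0.08 0.138 0 0 -1"

```text
time_s: 4.8
ee_pos: [0.6182, 0.1892, 0.1609]
orientation: [-3.104, -0.487, -0.002]
contact_force: [0.5, 1.2, 0.6]
width: -0.003
grasp_force: 0.0
```

move_arm --pt "0 0 0 0 -1"

```text
time_s: 4.92
ee_pos: [0.6193, 0.1873, 0.1599]
orientation: [3.104, 0.48, 0.002]
contact_force: [-0.6, 1.2, 0.1]
width: 0.0
grasp_force: 0.0
```

```bash
python3 where.py; python3 - <<'E'
from fit import *
q=np.array([501,269])/5-.4+[405,190]; q2=np.array([259,202])/5-.4+[405,190]
P=np.array([.5668,.2142,.3166])
for y,k,q in((.032,3,q),(-.039,3,q2)):
    print(least_squares(lambda t:proj("scene",world(face(y,t[0],k),P))-q,[2.6]).x)
E
```

```text
4.925 counter frame mm [ 41.6 -41.9 159.9] yaw 0.3065 w 0.0 F [-0.6  1.2  0.1]
[3.06868701]
[1.96012995]
```

move_arm --pt "0 -0.008 0.12 0 -1" --pt "0 0 0.122 0 -1" --pt "0 0 0 0 -1"

```text
time_s: 5.3
ee_pos: [0.6139, 0.1914, 0.0968]
orientation: [-3.104, -0.486, 0.009]
contact_force: [-0.7, 0.1, 0.3]
width: -0.001
grasp_force: 0.0
```

move_arm --pt "-0.05 0 0 0 -1" --pt "-0.05 0 0 0 -1" --pt "-0.05 0 0 0 -1" --pt "-0.042 0 0 0 -1" --pt "0 0 0 0 -1"

```text
time_s: 5.92
ee_pos: [0.5703, 0.1764, 0.0996]
orientation: [3.104, 0.485, -0.001]
contact_force: [-0.5, 0.0, 0.9]
width: 0.001
grasp_force: 0.0
```

```bash
python3 where.py
```

```text
5.925 counter frame mm [ -8.4 -37.   99.6] yaw 0.3098 w 0.001 F [-0.5  0.   0.9]
```

move_arm --pt "0.012 0 0 0 -1" --pt "0 0 -0.12 0 -1" --pt "0 0 -0.16 0 -1" --pt "-0.2 0 -0.08 0 -1" --pt "-0.2 0 0 0 -1"

```text
time_s: 6.55
ee_pos: [0.4799, 0.1469, 0.1908]
orientation: [3.104, 0.485, 0.005]
contact_force: [-0.1, -0.1, -1.6]
width: 0.001
grasp_force: 0.0
```

move_arm --pt "-0.16 0 0 0 -1" --pt "0 0 0 0 -1"

```text
time_s: 6.8
ee_pos: [0.4383, 0.1343, 0.1892]
orientation: [-3.104, -0.484, 0.004]
contact_force: [1.3, 0.6, -0.4]
width: 0.001
grasp_force: 0.0
```

```bash
python3 where.py; python3 - <<'E'
from workcell import viewer
import cv2,numpy as np
i=viewer.capture("scene")["pixels"][190:300,405:535];j=viewer.capture("top")["pixels"][195:305,130:260]
cv2.imwrite("pics/c2.png",cv2.resize(i,None,fx=5,fy=5,interpolation=cv2.INTER_CUBIC))
cv2.imwrite("pics/c3.png",cv2.resize(j,None,fx=5,fy=5,interpolation=cv2.INTER_CUBIC))
E
```

```text
6.8 counter frame mm [-147.   -35.9  189.2] yaw 0.3095 w 0.001 F [ 1.3  0.6 -0.4]
```

View pics/c2.png

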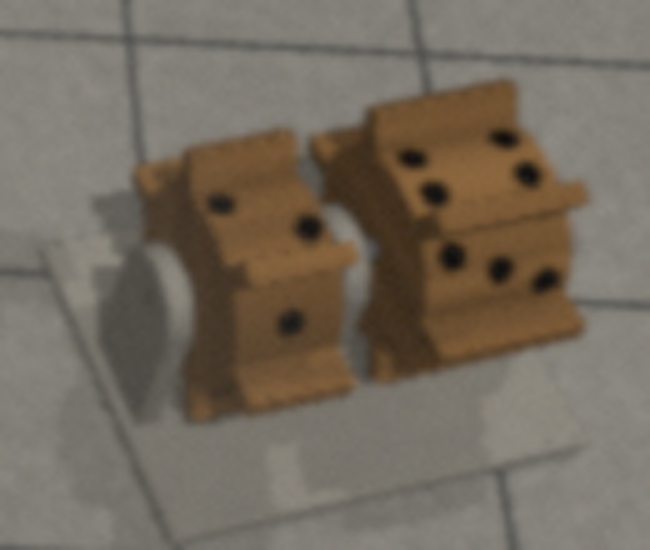

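View pics/c3.png

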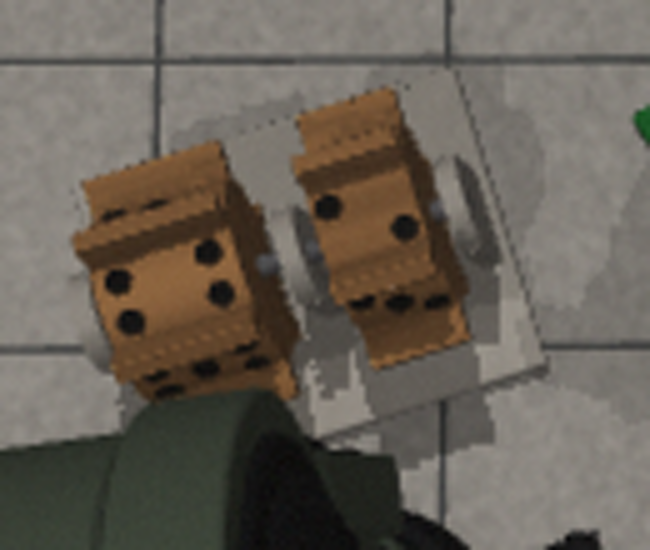

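The weeks wheel has four dots on top, centred at scene crop (470,166), and days has two, at (265,216). I'll measure both.

```bash
python3 - <<'E'
from fit import *
P=np.array([.5668,.2142,.3166]);O={"scene":[405,190],"top":[130,195]}
for y,k,c,u in((.032,4,"scene",(469.5,165.5)),(.032,3,"scene",(501,269)),(.032,4,"top",(169.5,287)),(-.039,2,"scene",(265,215.5)),(-.039,2,"top",(366,217.5)),(-.039,1,"scene",(291,322))):
    q=np.array(u)/5-.4+O[c]
    s=least_squares(lambda t:proj(c,world(face(y,t[0],k),P))-q,[k*1.047-1]);print(y,k,c,s.x.round(3),s.fun.round(1))
E
```

```text
0.032 4 scene [3.105] [-0.7  0.4]
0.032 3 scene [3.069] [-1.3 -0. ]
0.032 4 top [3.066] [-0.2  0.1]
-0.039 2 scene [1.064] [-0.8  0.4]
-0.039 2 top [1.02] [-0.1  0. ]
-0.039 1 scene [1.032] [-1. -0.]
```

Both are well within tolerance (weeks ≈3.08, days ≈1.04), and the arm is clear.

```bash
python3 -c "
from workcell import r
print(r.job_done())"
```

```text
the job is handed in; nothing more can be done
None
```

The job is handed in: the weeks wheel shows four dots on top (about 3.08 rad measured, target 3.142) and the days wheel two (about 1.04 rad, target 1.047), with the arm clear and the cup counter untouched; no verdict was returned.

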